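Centre-mark a turned platter in the marking press

TASK

Slide the platter blank on the marking press's board gently back against both locating dowels, so that it is centred under the pin. Then press the plunger's knob down, through its soft first stop, until the pin bears firmly on the wood, hold it there for about a second, and let it come fully back up; never lean on the knob with more than about 25 N, push the platter only gently (under 20 N), never set the pin on a platter that is not home, and leave everything else where it is.

Things in the scene. Friction and masses are not known exactly. Their poses are not given: they have to be found in the camera images.
- press: marking press, fixed: a plywood board 15 mm thick (along the press's x from -170 to +100 mm, along y from -150 to +140) with two dowels, a column (28 mm thick, at x 0, y 112 mm, 140 mm high) and an arm to the head. Origin: on the table surface, on the axis of plunger and pin; x points from the open side, where the platter is pushed in, towards the dowels; z up.
- home (a point): point on top of the board, 15 mm above the table, on the pin's axis: the centre of the platter's underside is here when its edge touches both dowels.
- dowel (a point): top centre of one of the two upright steel locating dowels, 12 mm thick, 17 mm high above the board, at x 43.6, y +62.3 mm of the press; the other stands at x 43.6, y -62.3 mm.
- head (a point): underside of the press's head, on the axis, 82 mm above the table. The head is 32 mm across and reaches up to 128 mm; the grey arm that carries it runs along the press's +y to the column, 26 mm wide, 92 to 118 mm above the table.
- blank: round platter blank of pale wood, 140 mm across, 22 mm thick, about 0.2 kg, lying loose and flat on the board, 25 to 45 mm short of home (towards -x of the press) and up to 12 mm to one side. Sliding it takes 1 to 4 N; pushed off its line to home it can jam against one dowel. Origin: centre of its underside; z up.
- plunger: black mushroom knob, 40 mm across, 14 mm thick, on a ram with a 6 mm steel pin below; moves only straight down. Origin: centre of the knob's flat top, 180 mm above the table at rest. Springs lift it: 1.5 to 3.5 N over the first 10 mm, to the soft first stop (see ram).
- ram (a point): top of the steel sleeve below the knob (22 mm across): past the first stop it goes down too, against 7 to 11 N. The rigid second stop is the pin meeting the wood; the pin's length differs each time, so this comes at 16 to 29 mm of knob travel and must be felt: force rises steeply there. Firmly on the wood: at least 3 N from pin to wood, about 14 N or more on the knob.
- tin: small closed steel tin, 40 mm across, 18 mm high, on the press's board (bystander). Origin: centre of its underside.
- chuck_key: dark steel T-shaped chuck key, 75 mm long, lying beside the press (bystander). Origin: on its underside, midway between the ends of the shaft.
- sanding_block: cork sanding block 70 x 40 x 30 mm beside the press (bystander). Origin: centre of its underside.
- bowl: small turned wooden bowl, 120 mm across, 45 mm high (bystander). Origin: centre of its underside.
- jar: amber glass jar, 70 mm across, 80 mm high (bystander). Origin: centre of its underside.
- offcut: plain round wood offcut, 90 mm across, 30 mm high (bystander). Origin: centre of its underside.
- mallet: hammer lying on the table (bystander). Origin: underside of the tool, on its length.
Things that resemble listed ones, but are neither listed nor needed, are in the scene too. Leave any grey or orange look-alike of the blank alone.

How it is judged (in metres and radians):
On the way, in this order (a step that is already met when the one before it is completed fails the run):
1. the platter lies home against the dowels, with the plunger still up (horizontal distance between blank and home below 0.003 m and angle between blank's own z axis and vertical below 0.05 rad and z of plunger in the frame of press above 0.177 m), for 0.3 s.
2. the plunger is held down on its second stop, the pin bearing on the platter with at least 3 N (horizontal distance between blank and home below 0.003 m and contact force between plunger and blank above 3 N), for 0.8 s.
At the end, for the whole second after the job is handed in: The platter lies flat on the board with its centre within 3 mm of home, at rest, and the released plunger is back up to within 2 mm of its rest height and still (horizontal distance between blank and home below 0.003 m and angle between blank's own z axis and vertical below 0.05 rad and z of plunger in the frame of press above 0.178 m and linear speed of each of blank, plunger below 0.01 m/s); the robot touches nothing.
It fails at once if more than 25 N on the plunger (contact force between any of the fingers, the arm and plunger above 25 N).
It fails at once if the platter is pushed with more than 20 N (contact force between any of the fingers, the arm and blank above 20 N).
It fails at once if the pin is set on a platter more than 4 mm from home (contact force between plunger and blank above 0.5 N and horizontal distance between blank and home above 0.004 m).
It fails at once if a bystander is moved more than 15 mm (distance of any of tin, chuck_key, sanding_block, bowl, jar, offcut, mallet from where it was at the start of the episode above 0.015 m).
It also fails if it takes over 64 s, if anything falls off the work surface, if the arm or the gripper's body presses on something with over 40 N, if the wrist force passes 120 N, or if a joint passes its speed limit or range.

ROBOT

A 6-joint arm with a two-finger parallel gripper is mounted at the origin on the work surface. World frame = base frame: x ahead of the robot, y to its left, z up, the work surface at z = 0. Lengths are in mm, angles in degrees, forces in N, time in s.
With the tool pointing down it reaches from about 300 to 750 mm from the base axis. Payload 8.5 kg.
Tool frame: the origin (TCP) lies midway between the tips of the shut fingers; the grasp point (between the pads) lies 19 mm behind it (robot.hold_point_z is the distance from the TCP to the grasp point, in mm); x points along the fingers, y is the direction in which the jaws open and shut, and the axes are right-handed (so a half turn about x gives the same grasp; the last joint's range is limited). The gripper opens to 88 mm and grips with 3 to 60 N. Pads are 18 mm wide; open, the fingers measure 123 mm over their backs; the gripper's body (75 mm by 187 mm) begins 45 mm behind the grasp point.
Start: joints at [57.107, 21.807, 74.336, -0, 83.858, -12.336], TCP at [193.123, 514.96, 238.748] pointing down, gripper open.
Joint ranges: [-178.18, 178.18], [-50.72, 133.34], [12.68, 142.11], [-81.47, 261.47], [9.98, 163.14], [-165.26, 165.26]. Speed limits (degrees/s): [136.94, 136.94, 180, 180, 180, 180].

INTERFACE

Orientations are given as a 3x3 rotation matrix whose columns are the frame's x, y, z axes.
In Python, from plant import robot gives the robot as it stands.
- The arm moves only by the shell command python3 -m creep 'ROWS' [OPENING] [FORCE]. ROWS is JSON, a list of rows, each a list of 6 numbers: the shift along the tool's x, y, z in units of 25 mm (1.0 is 25 mm), then the turn, a rotation vector about the tool's x, y, z in units of 5 degrees (1.0 is 5 degrees). A call has 1 to 5 rows; each row shifts and turns the commanded pose from where the row before left it, along the tool's axes as they then stand; what a row does not reach is not made up. A row lasts 1/12 s, in which the tool goes at most 41.7 mm and 7.16 degrees, less where a joint would pass 70% of its speed; a pose out of reach is approached as far as the arm can. A call is refused whole if a number of a shift passes 1 or a number of a turn 1, either way. A call with a gripper value outside its range is refused whole. OPENING is the opening in per cent of the stroke, from 0 (shut) to 100 (fully open), set as the call begins (- or left out, the last holds). The fingers move at their own pace and stop on an object; FORCE is the grip in N (left out, the last holds). Time passes only in rows, so rows that do not move let the fingers close. It gives the time, the measured TCP pose, the force and the opening at its end, in the units of the state.
- robot.state(): the state, without advancing time (a new reading comes with each control period).
- robot.grab_frame(name): name is "side" or "top" or "wrist"; returns a dict with "img" (400x640x3 uint8, red, green, blue), "range_z" (400x640 float32, mm along the optical axis (not along the pixel's ray), 0 where there is no reading), "fx", "fy", "cx", "cy" (pixels), "T" (4x4, takes a point from camera to world coordinates); the wrist camera has in their place "hand_eye" (4x4, takes a point from camera to tool coordinates, whose origin is the TCP and whose axes are the tool frame's). Camera axes: x right, y down, z forward; pixel columns grow to the right and rows downward; lengths in mm; the calibration is good to about 2 mm. A picture is of the moment at which its call begins: read the wrist's pose just before it.
- robot.hand_in(): hands the job in, once; it reports no verdict.
The state is a dict: "clock": time; "joint_positions": joint angles; "joint_vel": joint speeds; "effort": joint torques, N m; "tool_pos": TCP position; "ee_rot": TCP orientation; "force": force on the tool from outside, world axes, zero at the start; "ft_torque": the same for the moment, N m; "opening": finger opening in mm.
Only numpy, scipy, OpenCV 4.12 (cv2) and the standard library are available. Lean on these libraries where they do the work, as an engineer would, in place of code of your own. Each camera call takes 0.05 s, during which the arm holds its last target. There are 200 camera calls.

## Working session

There is one attempt and no reset: what is moved stays moved. The work goes in short steps, Python scripts to look and compute and a shell command to move; the robot and the scene stay as the last step left them, time stands still between calls to the robot, and variables do not carry over. Pictures are saved under pics/ and viewed, about 8 in all and at most 12, crops included, and the job is handed in when it is done.

```bash
ls; mkdir -p pics
python3 - <<'E'
from plant import robot
import cv2, numpy as np
s=robot.state(); print(s['clock'],s['tool_pos'],np.round(s['ee_rot'],3),s['force'],s['opening'])
for n in("top","side"):
    f=robot.grab_frame(n); cv2.imwrite(f"pics/{n}0.png",f["img"][:,:,::-1]); np.savez(f"{n}0.npz",**f); print(n,f["fx"],f["cx"],f["cy"],np.round(f["T"],3))
E
```

```text
pics
0.0 [192.97483922 514.74489962 238.14923762] [[-0.001  0.351  0.936]
 [-0.001  0.936 -0.351]
 [-1.    -0.001 -0.   ]] [0.08545301 0.43693651 0.19127744] 88.17552451844064
top 370.0810441009117 317.80377523785916 199.5464998128599 [[-4.300000e-02 -9.780000e-01  2.030000e-01  2.771750e+02]
 [-9.990000e-01  4.200000e-02 -1.300000e-02  1.029000e+00]
 [ 4.000000e-03 -2.030000e-01 -9.790000e-01  1.297623e+03]
 [ 0.000000e+00  0.000000e+00  0.000000e+00  1.000000e+00]]
side 381.3268452119295 315.278993573276 191.11954275329845 [[ 8.09000e-01 -3.01000e-01  5.04000e-01 -1.25509e+02]
 [-5.87000e-01 -4.06000e-01  7.00000e-01 -9.55376e+02]
 [-6.00000e-03 -8.63000e-01 -5.05000e-01  8.18765e+02]
 [ 0.00000e+00  0.00000e+00  0.00000e+00  1.00000e+00]]
```

View pics/top0.png

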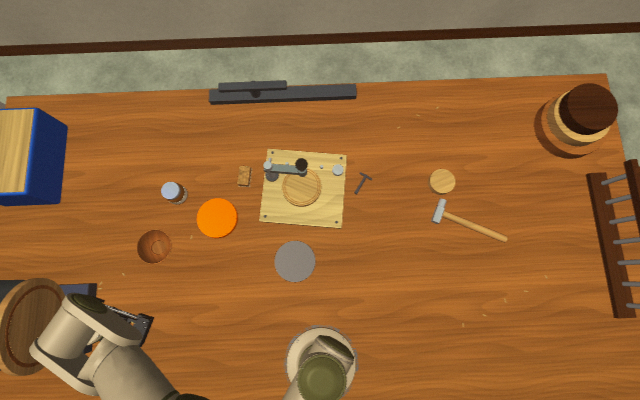

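View pics/side0.png

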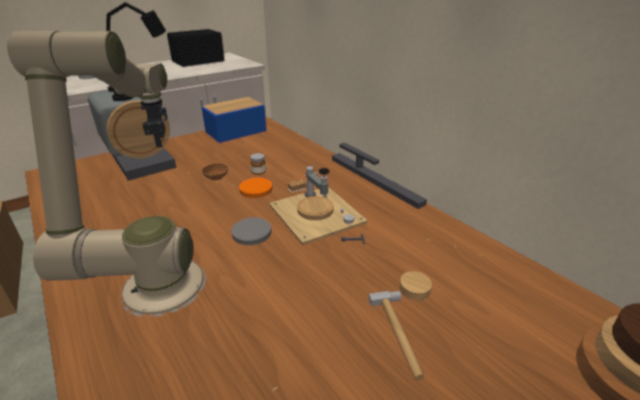

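```bash
cat > h.py <<'E'
import numpy as np, cv2
def cast(f,px,z,T=None):
    T=f["T"] if T is None else T
    px=np.atleast_2d(px).astype(float)
    d=np.c_[(px[:,0]-f["cx"])/f["fx"],(px[:,1]-f["cy"])/f["fy"],np.ones(len(px))]@T[:3,:3].T
    o=T[:3,3]; return o+d*((z-o[2])/d[:,2])[:,None]
def cloud(f,T=None):
    T=f["T"] if T is None else T
    v,u=np.mgrid[:400,:640]; r=f["range_z"]
    p=np.stack([(u-f["cx"])/f["fx"]*r,(v-f["cy"])/f["fy"]*r,r],-1)
    P=p@T[:3,:3].T+T[:3,3]; P[r==0]=np.nan; return P
E
python3 - <<'E'
from h import *
f=np.load("top0.npz"); P=cloud(f)
hsv=cv2.cvtColor(f["img"],cv2.COLOR_RGB2HSV)
print(hsv[222,300],hsv[165,330],hsv[190,300],hsv[240,300])
print("z",P[222,300,2],P[190,300,2],P[240,300,2],P[163,302,2])
c=f["img"][130:245,230:390]; cv2.imwrite("pics/topc.png",cv2.resize(c,None,fx=5,fy=5,interpolation=cv2.INTER_CUBIC)[:,:,::-1])
m=((P[...,2]>7)&(P[...,2]<200)).astype(np.uint8); m[:, :250]=0; m[:,355:]=0; m[:140]=0; m[238:]=0
cs,_=cv2.findContours(m,0,1); k=max(cs,key=cv2.contourArea); r=cv2.minAreaRect(k); print(r); print(cv2.boxPoints(r)); print(np.round(cast(f,cv2.boxPoints(r),15),1))
E
```

```text
[ 21 124 196] [ 21 127 221] [ 19 142 188] [ 15 181 176]
z 15.659636819005073 39.47121324428758 nan 180.05187138602923
((302.684814453125, 187.62478637695312), (83.1644287109375, 75.10787963867188), 4.969740867614746)
[[258.0056  221.4353 ]
 [264.5122  146.60977]
 [347.364   153.81427]
 [340.85742 228.6398 ]]
[[ 474.   196.8   15. ]
 [ 748.4  170.2   15. ]
 [ 708.1 -130.1   15. ]
 [ 436.3  -91.1   15. ]]
```

View pics/topc.png

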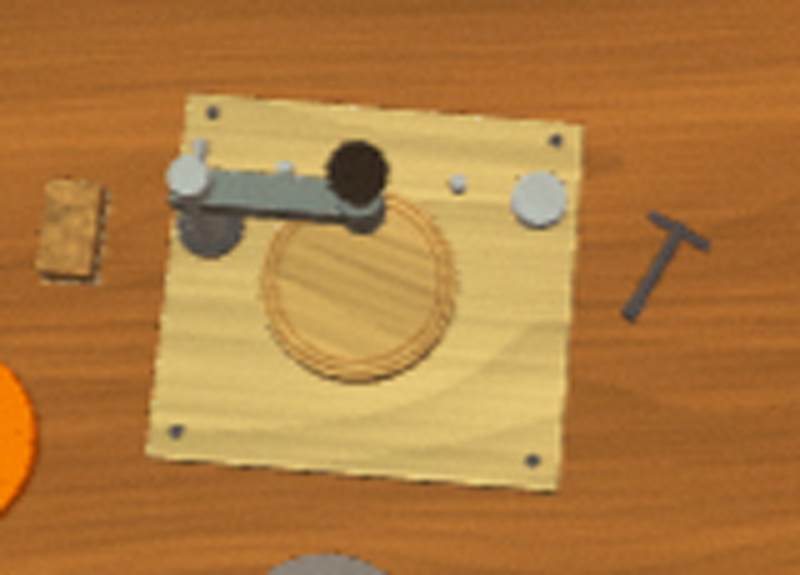

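Run:
```python
from h import *
f=np.load("top0.npz")
o=np.array([229.9,129.9]);sc=lambda *p:np.array(p)/5+o
L=[(-0,0,180,357,173),(43.6,62.3,32,286,168),(43.6,-62.3,32,457,184),(100,140,15,188,95),(100,-150,15,583,127),(-170,-150,15,557,491),(-170,140,15,147,456)]
A=[];B=[]
for x,y,z,u,v in L: A.append((x,y));B.append(cast(f,sc(u,v),z)[0,:2])
A=np.array(A);B=np.array(B);w=np.array([2,2,2,1,1,1,1.])[:,None]
a=(w*A).sum(0)/w.sum();b=(w*B).sum(0)/w.sum()
H=(w*(A-a)).T@(B-b);th=np.arctan2(H[0,1]-H[1,0],H[0,0]+H[1,1])
R=np.array([[np.cos(th),-np.sin(th)],[np.sin(th),np.cos(th)]]);t=b-R@a
print(np.degrees(th),t);print(np.round(B-(A@R.T+t),1))
bl=cast(f,sc(360,287),37)[0,:2];print("blank",bl,"in press",R.T@(bl-t))
```

```text
-7.3331223398368 [623.78803806  33.53968288]
[[-0.2  0.2]
 [ 0.4 -1.3]
 [-0.7  1. ]
 [-1.7 -0.2]
 [-1.2  1.4]
 [ 2.1  0.8]
 [ 1.9 -1.8]]
blank [584.70896931  38.65563989] in press [-39.41242457   0.08613868]
```

```bash
python3 -m creep '[[0,0,0,-0.88,0,0],[0,0,0,-0.88,0,0],[0,0,0,-0.88,0,0],[0,-1,0.82,0,0,0],[0,-1,0.82,0,0,0]]' 68 20
python3 -m creep '[[0,-1,0.82,0,0,0],[0,-1,0.82,0,0,0],[0,-1,0.82,0,0,0],[0,-1,0.82,0,0,0],[0,-1,0.82,0,0,0]]'
python3 -m creep '[[0,-1,0.82,0,0,0],[0,-1,0.82,0,0,0],[0,-1,0.82,0,0,0],[0,-1,0.82,0,0,0],[0,-1,0.82,0,0,0]]'
python3 -m creep '[[0,-1,0.82,0,0,0],[0,-1,0.82,0,0,0],[0,-1,0.82,0,0,0],[0,-1,0.82,0,0,0],[0,-1,0.82,0,0,0]]'
python3 -m creep '[[0,0,0,0,0,0],[0,0,0,0,0,0]]'
python3 - <<'E'
from h import *
from plant import robot
s=robot.state(); f=robot.grab_frame("wrist")
T=np.eye(4);T[:3,:3]=s['ee_rot'];T[:3,3]=s['tool_pos'];T=T@f["hand_eye"]
np.savez("w1.npz",T=T,**f);cv2.imwrite("pics/w1.png",f["img"][:,:,::-1]);print(np.round(T,2),f["fx"],np.round(s['ee_rot'],3),s['force'])
E
```

```text
clock: 0.52
tool_pos: [227.1, 459.8, 238.1]
ee_rot: [[-0.001, 0.125, 0.992], [-0.001, 0.992, -0.125], [-1.0, -0.001, -0.001]]
force: [1.1, 0.6, -0.5]
opening: 60.2
clock: 0.93
tool_pos: [313.4, 321.6, 238.6]
ee_rot: [[-0.0, 0.128, 0.992], [-0.0, 0.992, -0.128], [-1.0, -0.0, -0.0]]
force: [1.0, 0.4, 0.6]
opening: 59.7
clock: 1.35
tool_pos: [399.1, 184.4, 238.6]
ee_rot: [[-0.0, 0.128, 0.992], [-0.0, 0.992, -0.128], [-1.0, -0.0, -0.0]]
force: [0.3, -0.6, 0.3]
opening: 60.1
clock: 1.77
tool_pos: [484.8, 47.3, 238.5]
ee_rot: [[-0.001, 0.128, 0.992], [0.0, 0.992, -0.128], [-1.0, 0.0, -0.001]]
force: [0.6, -0.2, 1.1]
opening: 59.9
clock: 1.93
tool_pos: [484.6, 47.9, 238.2]
ee_rot: [[-0.001, 0.131, 0.991], [0.0, 0.991, -0.131], [-1.0, 0.0, -0.001]]
force: [0.6, 1.2, 0.2]
opening: 60.2
[[ 1.3000e-01  9.6000e-01  2.6000e-01  4.1746e+02]
 [ 9.9000e-01 -1.3000e-01 -4.0000e-02  5.7770e+01]
 [-0.0000e+00  2.7000e-01 -9.6000e-01  3.8434e+02]
 [ 0.0000e+00  0.0000e+00  0.0000e+00  1.0000e+00]] 282.8325570808154 [[-0.001  0.131  0.991]
 [ 0.     0.991 -0.131]
 [-1.     0.    -0.001]] [0.62531936 1.17386846 0.16213194]
```

View pics/w1.png

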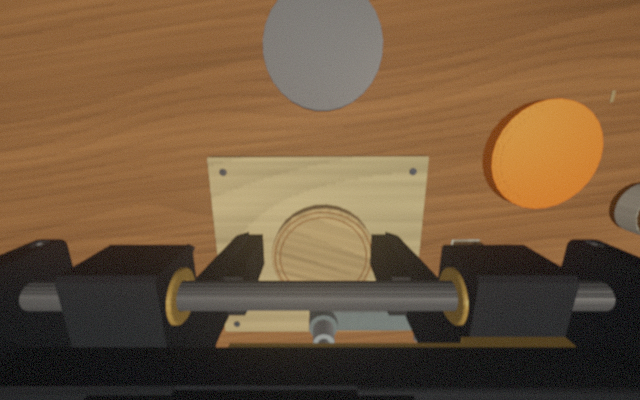

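Run:
```python
from h import *
f=np.load("w1.npz");T=f["T"]
c=cast(f,[(208.5,156.5),(428.5,156.5)],15,T)[:,:2];print(c)
t0=np.array([623.8,33.5]);
d=c[1]-c[0];print(np.linalg.norm(d)); th=np.arctan2(-d[0],d[1]);print("yaw",np.degrees(th))
R=np.array([[np.cos(th),-np.sin(th)],[np.sin(th),np.cos(th)]])
t=c.mean(0)-R@np.array([-170,-5.]);print("press",t)
P=cloud(f,T);z=P[...,2]
m=((z>31)&(z<45)).astype(np.uint8);m[:200]=0;m[:,:268]=0;m[:,376:]=0;m[280:]=0
ys,xs=np.nonzero(m);Q=P[m>0][:,:2];print(len(Q),np.median(z[m>0]))
# edge points of mask -> circle
cs,_=cv2.findContours(m,0,1);k=max(cs,key=cv2.contourArea)[:,0];k=k[(k[:,1]<262)]
E=cast(f,k,37,T)[:,:2]
s=np.linalg.lstsq(np.c_[2*E,np.ones(len(E))],(E**2).sum(1),rcond=None)[0];r=np.sqrt(s[2]+s[:2]@s[:2]);print("blank",s[:2],r,"in press w/top pose",R.T@(s[:2]-t0),"wrist pose",R.T@(s[:2]-t))
```

```text
[[440.45892005 -87.16797062]
 [477.8300828  195.99202096]]
285.61544888187154
yaw -7.518385772743894
press [628.33722042  37.12550327]
6211 37.63350570032242
blank [585.98078606  42.06384383] 66.01483788729652 in press w/top pose [-38.61460977   3.54179003] wrist pose [-42.63844681  -0.6462141 ]
```

```bash
python3 -m creep '[[1,0.1,0,0,0,0],[1,0.1,0,0,0,0],[1,0,0,0,0,0],[1,0,0,0,0,0],[1,0,0,0,0,0]]'
python3 -m creep '[[1,0,0,0,0,0],[1,0,0,0,0,0],[1,0,0,0,0,0],[0.64,0,0,0,0,0],[0,0,0,0,0,0]]'
python3 - <<'E'
from h import *
from plant import robot
s=robot.state(); f=robot.grab_frame("wrist")
T=np.eye(4);T[:3,:3]=s['ee_rot'];T[:3,3]=s['tool_pos'];T=T@f["hand_eye"]
np.savez("w2.npz",T=T,**f);g=robot.grab_frame("side")
cv2.imwrite("pics/w2.png",np.vstack([cv2.resize(g["img"][130:260,240:420],(640,462)),f["img"][100:,:][:138+160]])[:,:,::-1][:600] if 0 else cv2.resize(np.hstack([cv2.resize(g["img"][140:260,240:400],(534,400)),f["img"]]),(800,273))[:,:,::-1]);print(s['force'],s['tool_pos'])
E
```

```text
clock: 2.4
tool_pos: [484.1, 55.2, 113.0]
ee_rot: [[0.0, 0.126, 0.992], [0.0, 0.992, -0.126], [-1.0, 0.0, 0.0]]
force: [0.6, 0.1, -0.2]
opening: 60.2
clock: 2.82
tool_pos: [482.9, 55.2, 20.5]
ee_rot: [[-0.005, 0.126, 0.992], [0.001, 0.992, -0.126], [-1.0, 0.0, -0.006]]
force: [-0.2, -0.8, -0.1]
opening: 60.0
[-0.19339693 -0.83240687 -0.08538833] [482.85588065  55.18212708  20.46150077]
```

View pics/w2.png

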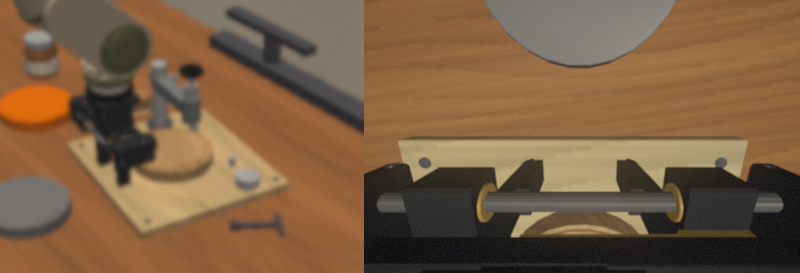

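```bash
python3 -m creep '[[0,0,0.4,0,0,0],[0,0,0.4,0,0,0],[0,0,0.12,0,0,0],[0,0,0.12,0,0,0],[0,0,0,0,0,0]]'
python3 -m creep '[[0,0,0.08,0,0,0],[0,0,0.08,0,0,0],[0,0,0.08,0,0,0],[0,0,0.08,0,0,0]]'
python3 -m creep '[[0,0,0.08,0,0,0],[0,0,0.08,0,0,0],[0,0,0.08,0,0,0],[0,0,0.08,0,0,0]]'
python3 -m creep '[[0,0,0.08,0,0,0],[0,0,0.08,0,0,0],[0,0,0.08,0,0,0]]'
```

```text
clock: 3.33
tool_pos: [511.1, 50.6, 23.5]
ee_rot: [[0.001, 0.128, 0.992], [-0.0, 0.992, -0.128], [-1.0, -0.0, 0.001]]
force: [0.5, -0.5, 0.1]
opening: 60.1
clock: 3.67
tool_pos: [518.7, 49.5, 22.8]
ee_rot: [[-0.0, 0.128, 0.992], [0.0, 0.992, -0.128], [-1.0, -0.0, -0.0]]
force: [-0.7, -0.2, -1.3]
opening: 59.8
clock: 4.0
tool_pos: [526.5, 48.5, 22.7]
ee_rot: [[-0.001, 0.128, 0.992], [0.0, 0.992, -0.128], [-1.0, 0.0, -0.001]]
force: [-1.5, 0.4, 1.1]
opening: 59.6
clock: 4.25
tool_pos: [532.8, 47.6, 22.7]
ee_rot: [[-0.0, 0.128, 0.992], [-0.0, 0.992, -0.128], [-1.0, -0.0, -0.0]]
force: [-1.9, 0.4, 0.7]
opening: 59.7
```

```bash
python3 -m creep '[[0,0,0.08,0,0,0],[0,0,0.08,0,0,0],[0,0,0.08,0,0,0]]'
python3 -m creep '[[0,0,0.06,0,0,0],[0,0,0.06,0,0,0],[0,0,0.06,0,0,0]]'
python3 - <<'E'
from h import *
from plant import robot
s=robot.state(); print(s['tool_pos'],s['force']);f=robot.grab_frame("top");np.savez("top1.npz",**f)
cv2.imwrite("pics/topc1.png",cv2.resize(f["img"][130:245,230:390],None,fx=5,fy=5,interpolation=cv2.INTER_CUBIC)[:,:,::-1])
E
```

```text
clock: 4.5
tool_pos: [538.8, 46.8, 22.7]
ee_rot: [[0.0, 0.128, 0.992], [-0.0, 0.992, -0.128], [-1.0, -0.0, 0.0]]
force: [-1.5, -0.3, 0.8]
opening: 59.7
clock: 4.75
tool_pos: [543.1, 46.3, 22.7]
ee_rot: [[-0.0, 0.128, 0.992], [-0.0, 0.992, -0.128], [-1.0, -0.0, -0.0]]
force: [-1.4, 0.0, 0.9]
opening: 60.0
[543.12854599  46.27400671  22.71885813] [-1.40751814  0.02622674  0.89555227]
```

View pics/topc1.png

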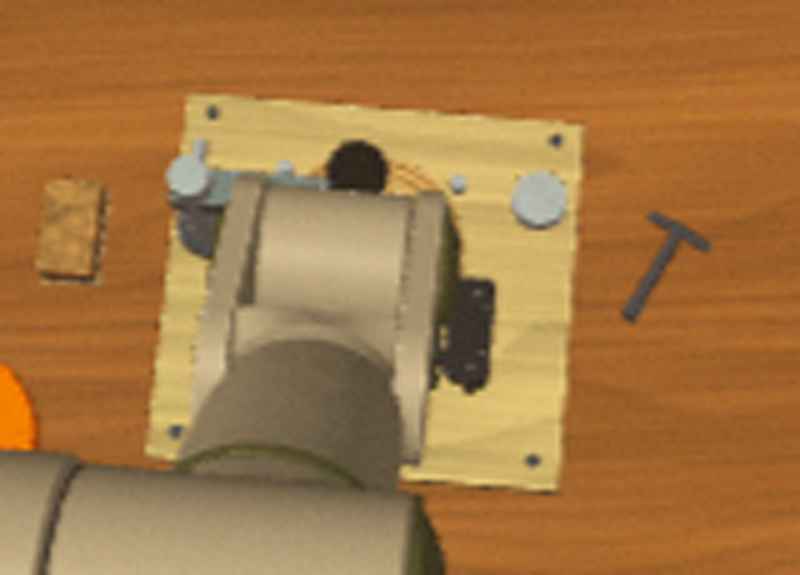

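```bash
python3 -m creep '[[0,0,0.04,0,0,0],[0,0,0.04,0,0,0],[0,0,0.04,0,0,0],[0,0,0.04,0,0,0]]'|sed -n '2p;4p'
for i in 1; do python3 -m creep '[[0,0,0.03,0,0,0],[0,0,0.03,0,0,0]]'|sed -n '2p;4p';done
python3 -m creep '[[0,0,0.03,0,0,0],[0,0,0.03,0,0,0]]'|sed -n '2p;4p'
```

```text
tool_pos: [547.0, 45.8, 22.8]
force: [-2.5, -0.2, -0.5]
tool_pos: [548.5, 45.6, 22.7]
force: [-1.5, -0.3, -0.0]
tool_pos: [550.0, 45.4, 22.7]
force: [-2.0, 0.7, -0.4]
```

```bash
python3 -m creep '[[0,0,0.03,0,0,0],[0,0,0.03,0,0,0]]'|sed -n '2p;4p'
python3 -m creep '[[0,0,0.02,0,0,0],[0,0,0.02,0,0,0]]'|sed -n '2p;4p'
python3 -m creep '[[0,0,0.02,0,0,0]]'|sed -n '2p;4p'
```

```text
tool_pos: [551.5, 45.2, 22.7]
force: [-2.3, 0.0, -1.1]
tool_pos: [552.5, 45.1, 22.7]
force: [-1.9, 0.3, -0.1]
tool_pos: [552.9, 45.0, 22.7]
force: [-1.3, -0.1, -0.1]
```

```bash
python3 -m creep '[[0,0,0.02,0,0,0],[0,0,0.02,0,0,0]]'|sed -n '2p;4p'
python3 -m creep '[[0,0,0.02,0,0,0],[0,0,0.02,0,0,0]]'|sed -n '2p;4p'
```

```text
tool_pos: [553.9, 44.9, 22.7]
force: [-1.1, 0.1, 0.0]
tool_pos: [554.9, 44.8, 22.7]
force: [-1.9, 0.2, -0.2]
```

```bash
python3 -m creep '[[0,0,0.02,0,0,0],[0,0,0.02,0,0,0]]'|sed -n '2p;4p'
```

```text
tool_pos: [555.6, 44.7, 22.7]
force: [-4.3, 0.4, 1.1]
```

```bash
python3 -m creep '[[0,0,0.02,0,0,0],[0,0,0,0,0,0]]'|sed -n '2p;4p'
```

```text
tool_pos: [555.7, 44.8, 22.7]
force: [-4.5, 1.0, 1.9]
```

```bash
python3 -m creep '[[0,0,0.02,0,0,0],[0,0,0,0,0,0]]'|sed -n '2p;4p'
```

```text
tool_pos: [555.8, 44.8, 22.6]
force: [-6.0, 1.2, 2.8]
```

```bash
python3 -m creep '[[0,0,0.03,0,0,0],[0,0,0,0,0,0]]'|sed -n '2p;4p'
```

```text
tool_pos: [555.9, 44.8, 22.6]
force: [-8.8, 1.6, 4.0]
```

```bash
python3 -m creep '[[0,0,0.03,0,0,0],[0,0,0,0,0,0]]'|sed -n '2p;4p'
```

```text
tool_pos: [556.1, 44.9, 22.5]
force: [-10.9, 2.5, 7.0]
```

```bash
python3 -m creep '[[0,0,-0.1,0,0,0],[0,0,-0.4,0,0,0],[0,0,-0.8,0,0,0],[-0.6,0,-1,0,0,0],[-1,0,-1,0,0,0]]' |sed -n '2p;4p'
python3 -m creep '[[-1,0,-1,0,0,0],[-1,0,-1,0,0,0],[-1,0,-1,0,0,0],[-1,0,-1,0,0,0],[-1,0,-1,0,0,0]]' 0|sed -n '2p;4p'
python3 -m creep '[[-1,0,-0.5,0,0,0],[-1,0,0,0,0,0],[-1,0,0,0,0,0],[0,0,0,0,0,0]]' |sed -n '2p;4p'
python3 - <<'E'
from h import *
from plant import robot
f=robot.grab_frame("top");np.savez("top2.npz",**f)
a=cv2.resize(f["img"][145:200,270:340],None,fx=8,fy=8,interpolation=cv2.INTER_CUBIC)
cv2.imwrite("pics/topc2.png",a[:,:,::-1])
s=robot.state();print(s['force'])
E
```

```text
tool_pos: [475.3, 54.8, 61.6]
force: [0.2, -0.3, 1.2]
tool_pos: [351.8, 70.9, 189.1]
force: [0.5, -0.0, 0.7]
tool_pos: [342.0, 72.3, 267.0]
force: [1.0, -0.1, 0.5]
[-0.16279167 -0.39063166 -0.53073076]
```

View pics/topc2.png

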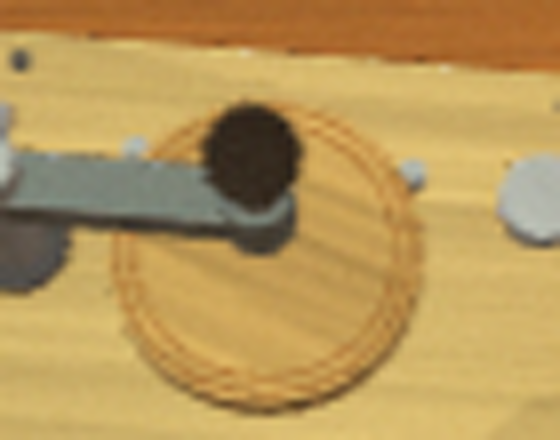

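Run:
```python
from h import *
f=np.load("top2.npz");P=cloud(f);z=P[...,2]
th=np.radians(-7.33);R=np.array([[np.cos(th),-np.sin(th)],[np.sin(th),np.cos(th)]]);t=np.array([623.8,33.5])
print("eye",(cast(f,[(303.3,176.1)],37)[0,:2]-t)@R)
sc=lambda p:np.array(p)/8+[269.94,144.94]
D=(cast(f,sc([(135,148),(413,175)]),32)[:,:2]-t)@R;print("dowels",D)
E=(cast(f,sc([(112,255),(423,265),(268,402),(150,355),(390,355),(330,112),(400,185),(135,185),(195,385),(340,388)]),37)[:,:2]-t)@R
def fit(E):
    s=np.linalg.lstsq(np.c_[2*E,np.ones(len(E))],(E**2).sum(1),rcond=None)[0];return s[:2],np.sqrt(s[2]+s[:2]@s[:2])
c,r=fit(E);print("pts",c,r,"dowel dist",np.linalg.norm(D-c,axis=1))
for n in("top0.npz","top2.npz"):
    g=np.load(n);z=cloud(g)[...,2];m=((z>27)&(z<50)).astype(np.uint8);m[:,:270]=0;m[:,330]=0;m[:,328:]=0;m[:150]=0;m[215:]=0
    k=max(cv2.findContours(m,0,1)[0],key=cv2.contourArea)[:,0];Q=(cast(g,k,37)[:,:2]-t)@R
    for i in range(4):
        c,r=fit(Q);e=abs(np.linalg.norm(Q-c,axis=1)-r);Q=Q[e<max(2.5,np.percentile(e,85))] if i<3 else Q
    print(n,c,r,len(Q))
```

```text
eye [ 1.41732668 -1.00952406]
dowels [[ 44.2496338   62.13015234]
 [ 42.37184609 -62.29933266]]
pts [-0.30505048 -2.0763382 ] 68.31793340896901 dowel dist [78.15109288 73.81142569]
top0.npz [-35.78529711   3.63568615] 68.00266331952413 82
top2.npz [0.59226441 1.59797878] 68.39005284911829 84
```

```bash
python3 -m creep '[[0,0,0.955,0,0,0],[0,0,0.955,0,0,0],[0,0,0.955,0,0,0],[0,0,0.955,0,0,0],[0,0,0.955,0,0,0]]' 0|sed -n '2p;4,5p'
python3 -m creep '[[0,0,0.955,0,0,0],[0,0,0.955,0,0,0],[0,0,0.955,0,0,0],[0,0,0.955,0,0,0],[0,0,0.955,0,0,0]]'|sed -n '2p;4,5p'
python3 -m creep '[[0,0,0.955,0,0,0],[0,0,0.955,0,0,0],[1,0,0,0,0,0],[1,0,0,0,0,0],[0.6,0,0,0,0,0]]'|sed -n '2p;4,5p'
python3 -m creep '[[0,0,0,0,0,0],[0,0,0,0,0,0]]'
python3 - <<'E'
from h import *
from plant import robot
s=robot.state(); f=robot.grab_frame("wrist");g=robot.grab_frame("side")
cv2.imwrite("pics/k.png",np.hstack([cv2.resize(g["img"][140:240,260:380],(480,400)),f["img"][:,160:480]])[:,:,::-1])
E
```

```text
tool_pos: [459.7, 57.0, 261.5]
force: [-0.3, 0.4, -0.8]
opening: 0.6
tool_pos: [578.2, 41.7, 261.1]
force: [0.4, -0.5, 0.1]
opening: 0.5
tool_pos: [623.8, 35.7, 193.4]
force: [0.0, 0.1, 0.1]
opening: 0.2
clock: 9.68
tool_pos: [624.2, 35.7, 196.6]
ee_rot: [[-0.002, 0.128, 0.992], [0.0, 0.992, -0.128], [-1.0, -0.0, -0.002]]
force: [-0.5, -0.3, 1.0]
opening: 0.6
```

View pics/k.png

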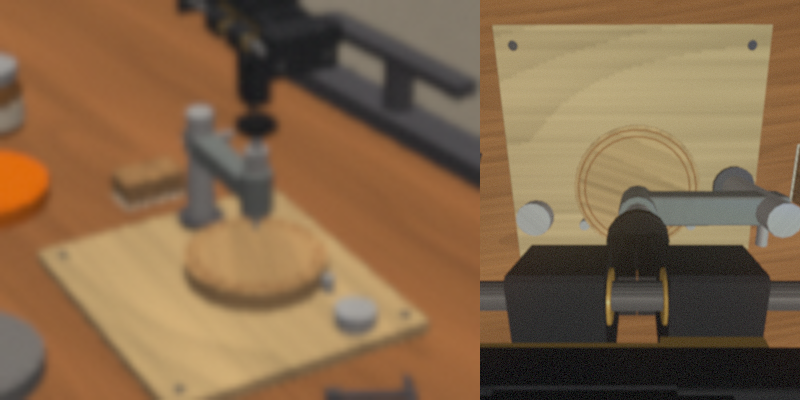

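```bash
python3 -m creep '[[0.1,0,0,0,0,0],[0.1,0,0,0,0,0],[0.1,0,0,0,0,0],[0.1,0,0,0,0,0],[0.1,0,0,0,0,0]]'|sed -n '2p;4p'
python3 -m creep '[[0.08,0,0,0,0,0],[0.08,0,0,0,0,0],[0.08,0,0,0,0,0],[0.08,0,0,0,0,0]]'|sed -n '2p;4p'
python3 -m creep '[[0.08,0,0,0,0,0],[0.08,0,0,0,0,0],[0,0,0,0,0,0]]'|sed -n '2p;4p'
```

```text
tool_pos: [624.3, 35.8, 185.1]
force: [-0.5, -0.1, 0.4]
tool_pos: [624.4, 35.8, 177.3]
force: [-1.2, -0.6, 2.0]
tool_pos: [624.3, 35.8, 173.1]
force: [-0.0, -0.0, 3.1]
```

```bash
python3 -m creep '[[0.04,0,0,0,0,0],[0.04,0,0,0,0,0],[0.04,0,0,0,0,0],[0.04,0,0,0,0,0]]'|sed -n '2p;4p'
python3 -m creep '[[0.04,0,0,0,0,0],[0.04,0,0,0,0,0],[0,0,0,0,0,0]]'|sed -n '2p;4p'
```

```text
tool_pos: [624.4, 35.8, 169.7]
force: [-2.1, 0.5, 7.3]
tool_pos: [624.4, 35.8, 167.8]
force: [-1.8, -0.3, 7.6]
```

Past the first stop (7.6 N). Second stop may come from 164 down.

```bash
python3 -m creep '[[0.03,0,0,0,0,0],[0.03,0,0,0,0,0],[0.03,0,0,0,0,0]]'|sed -n '2p;4p'
```

```text
tool_pos: [624.4, 35.8, 165.8]
force: [-2.3, -0.8, 8.7]
```

```bash
python3 -m creep '[[0.03,0,0,0,0,0],[0.03,0,0,0,0,0],[0,0,0,0,0,0]]'|sed -n '2p;4p'
```

```text
tool_pos: [624.4, 35.8, 164.2]
force: [-2.9, -0.2, 7.8]
```

```bash
python3 -m creep '[[0.03,0,0,0,0,0],[0.03,0,0,0,0,0],[0,0,0,0,0,0]]'|sed -n '2p;4p'
```

```text
tool_pos: [624.4, 35.8, 162.8]
force: [-2.8, 0.8, 8.0]
```

```bash
python3 -m creep '[[0.03,0,0,0,0,0],[0.03,0,0,0,0,0],[0,0,0,0,0,0]]'|sed -n '2p;4p'
```

```text
tool_pos: [624.4, 35.8, 161.3]
force: [-2.9, 1.1, 9.0]
```

```bash
python3 -m creep '[[0.03,0,0,0,0,0],[0,0,0,0,0,0]]'|sed -n '2p;4p'
python3 -m creep '[[0.03,0,0,0,0,0],[0,0,0,0,0,0]]'|sed -n '2p;4p'
```

```text
tool_pos: [624.4, 35.8, 160.6]
force: [-2.7, -0.9, 8.3]
tool_pos: [624.4, 35.8, 159.9]
force: [-2.4, -0.9, 8.7]
```

```bash
python3 -m creep '[[0.03,0,0,0,0,0],[0,0,0,0,0,0]]'|sed -n '2p;4p'
python3 -m creep '[[0.03,0,0,0,0,0],[0,0,0,0,0,0]]'|sed -n '2p;4p'
```

```text
tool_pos: [624.4, 35.8, 159.1]
force: [-2.6, -0.3, 9.3]
tool_pos: [624.4, 35.8, 158.4]
force: [-1.9, 0.5, 10.3]
```

```bash
python3 -m creep '[[0.03,0,0,0,0,0],[0,0,0,0,0,0]]'|sed -n '2p;4p'
```

```text
tool_pos: [624.4, 35.8, 157.7]
force: [-2.5, -0.4, 9.9]
```

```bash
python3 -m creep '[[0.03,0,0,0,0,0],[0,0,0,0,0,0]]'|sed -n '2p;4p'
python3 -m creep '[[0.03,0,0,0,0,0],[0,0,0,0,0,0]]'|sed -n '2p;4p'
```

```text
tool_pos: [624.4, 35.8, 156.9]
force: [-2.5, 0.0, 9.4]
tool_pos: [624.4, 35.8, 156.2]
force: [-4.8, -0.0, 9.4]
```

```bash
python3 -m creep '[[0.03,0,0,0,0,0],[0,0,0,0,0,0]]'|sed -n '2p;4p'
python3 -m creep '[[0.03,0,0,0,0,0],[0,0,0,0,0,0]]'|sed -n '2p;4p'
```

```text
tool_pos: [624.4, 35.8, 155.5]
force: [-3.5, -0.3, 10.2]
tool_pos: [624.4, 35.8, 154.7]
force: [-3.0, 0.5, 9.6]
```

```bash
python3 -m creep '[[0.03,0,0,0,0,0],[0,0,0,0,0,0]]'|sed -n '2p;4p'
python3 -m creep '[[0.03,0,0,0,0,0],[0,0,0,0,0,0]]'|sed -n '2p;4p'
```

```text
tool_pos: [624.4, 35.8, 154.0]
force: [-3.7, 1.3, 9.8]
tool_pos: [624.5, 35.8, 153.5]
force: [-3.5, -0.0, 10.8]
```

```bash
python3 -m creep '[[0.03,0,0,0,0,0],[0,0,0,0,0,0]]'|sed -n '2p;4p'
```

```text
tool_pos: [624.5, 35.8, 153.2]
force: [-4.4, 0.1, 14.1]
```

```bash
python3 -m creep '[[0.02,0,0,0,0,0],[0,0,0,0,0,0]]'|sed -n '2p;4p'
```

```text
tool_pos: [624.5, 35.8, 153.1]
force: [-5.0, -0.2, 16.5]
```

```bash
python3 -m creep '[[0.01,0,0,0,0,0],[0,0,0,0,0,0],[0,0,0,0,0,0],[0,0,0,0,0,0],[0,0,0,0,0,0]]'|sed -n '1,2p;4p'
python3 -m creep '[[0,0,0,0,0,0],[0,0,0,0,0,0],[0,0,0,0,0,0],[0,0,0,0,0,0],[0,0,0,0,0,0]]'|sed -n '1,2p;4p'
python3 -m creep '[[0,0,0,0,0,0],[0,0,0,0,0,0],[0,0,0,0,0,0],[0,0,0,0,0,0],[0,0,0,0,0,0]]'|sed -n '1,2p;4p'
```

```text
clock: 14.95
tool_pos: [624.6, 35.8, 153.1]
force: [-5.3, 0.6, 16.7]
clock: 15.37
tool_pos: [624.6, 35.8, 153.0]
force: [-6.8, 0.4, 18.3]
clock: 15.78
tool_pos: [624.6, 35.8, 153.1]
force: [-5.7, 0.7, 15.8]
```

Held about 1.3 s at ~17 N. Releasing slowly, then clearing away.

```bash
python3 -m creep '[[-0.04,0,0,0,0,0],[-0.1,0,0,0,0,0],[-0.15,0,0,0,0,0],[-0.2,0,0,0,0,0],[-0.2,0,0,0,0,0]]'|sed -n '2p;4p'
python3 -m creep '[[-0.2,0,0,0,0,0],[-0.2,0,0,0,0,0],[-0.2,0,0,0,0,0],[-0.4,0,0,0,0,0],[-0.6,0,0,0,0,0]]'|sed -n '2p;4p'
python3 -m creep '[[-1,0,0,0,0,0],[-1,0,0,0,0,0],[-1,0,-1,0,0,0],[0,0,-1,0,0,0],[0,0,-1,0,0,0]]'|sed -n '2p;4p'
python3 -m creep '[[0,0,-1,0,0,0],[0,0,-1,0,0,0],[0,0,-1,0,0,0],[0,0,-1,0,0,0],[0,0,-1,0,0,0]]'|sed -n '2p;4p'
python3 -m creep '[[0,0,-1,0,0,0],[0,0,-1,0,0,0],[0,0,-1,0,0,0],[0,0,0,0,0,0],[0,0,0,0,0,0]]'|sed -n '2p;4p'
python3 - <<'E'
from h import *
from plant import robot
g=robot.grab_frame("side");f=robot.grab_frame("top");P=cloud(f)[...,2]
print("knob z",np.nanmedian(P[163:167,300:303]), [np.abs(f["img"].astype(int)-np.load("top2.npz")["img"])[155:200,280:325].mean()])
cv2.imwrite("pics/end.png",np.hstack([cv2.resize(g["img"][140:260,250:400],(400,320)),cv2.resize(f["img"][145:201,270:340],(400,320),interpolation=cv2.INTER_CUBIC)])[:,:,::-1])
E
```

```text
tool_pos: [624.4, 35.8, 169.0]
force: [-2.4, -0.6, 7.8]
tool_pos: [623.8, 35.8, 207.3]
force: [-0.2, -0.4, 0.3]
tool_pos: [549.4, 45.4, 284.3]
force: [-0.9, 1.0, 0.1]
tool_pos: [424.7, 61.6, 283.2]
force: [-0.2, 1.0, -0.3]
tool_pos: [351.2, 71.1, 283.6]
force: [0.8, -0.3, -0.4]
knob z 181.31713059405126 [np.float64(1.8306172839506172)]
```

View pics/end.png

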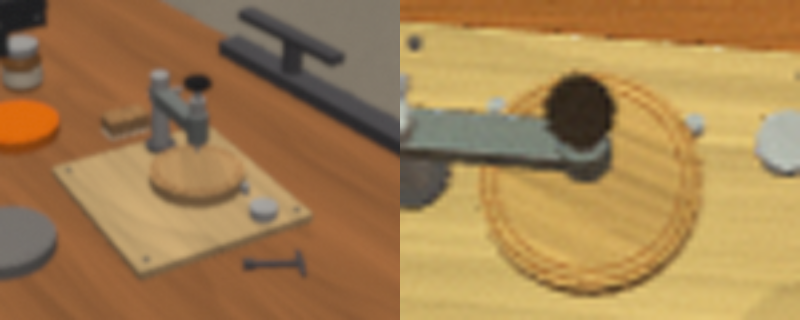

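The knob is back up at about 181 mm, the platter hasn't moved since it was seated, and the robot is clear.

```bash
python3 -c "
from plant import robot
print(robot.hand_in())"
```

```text
the job is handed in; nothing more can be done
None
```

I slid the platter home, pressed the pin onto it and let the plunger come back up, then handed the job in. The hand-in gives no verdict.

- **Seating the platter:** I cradled it with the open fingers and slid it about 40 mm at roughly 2 N. It came to a firm stop; the hardest push was about 11 N along x (13 N in all). Almost no sideways force meant both dowels were bearing.
- **Pressing the knob:** I went through the first stop at about 10 mm of travel and felt the second stop at about 26.5 mm. I held it for over a second at 16–18 N, with a peak of about 19.5 N including the sideways force.
- **Final checks:** The knob is back at about 181 mm, where rest height is 180. The top view of the platter matched the one taken before the press, the robot was clear, and the bystanders visible in the last pictures looked undisturbed.

**Disagreements:** The top and wrist cameras placed the press 4–6 mm apart. Fits of the platter's centre in the top view ranged over about ±2 mm sideways. I relied on the balanced stop force and the symmetric wrist view of the dowels to judge the platter home, so there is no measurement finer than about 2 mm behind that.

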